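# Centre the reagent bottle on the balance pan

## Robot

A 6-joint arm with a two-finger parallel gripper is mounted at the origin on the work surface. World frame = base frame: x ahead of the robot, y to its left, z up, the work surface at z = 0. Lengths are in m, angles in rad, forces in N, time in s.
With the tool pointing down it reaches from about 0.325 to 0.925 m from the base axis. Payload 3.1 kg.
Tool frame: the origin (TCP) lies where the fingers leave the gripper's body, on its centre line; the fingertips stand 73 mm ahead of it and the grasp point (between the pads) lies 54 mm ahead of it; z points along the fingers, y is the line along which they close (so a half turn about z gives the same grasp; the last joint's range is limited). The gripper opens to 85 mm and grips with 20 to 120 N. Pads are 22 mm wide; open, the fingers measure 114 mm over their backs; the gripper's body (76 mm by 85 mm) begins 54 mm behind the grasp point. The pads swing forward as they close: fully open they stand 13 mm farther back than shut.
Start: joints at [-1.443, 0.217, 1.613, -0, 1.311, -0.112], TCP at [0.148, -0.607, 0.304] pointing down, gripper open.
Joint ranges: [-2.75, 2.75], [-0.78, 2.1], [0.31, 2.55], [-1.13, 4.27], [0.13, 2.63], [-2.58, 2.58]. Speed limits (rad/s): [2.79, 2.79, 3.14, 3.14, 3.14, 3.14].

## Interface

Orientations are given as [roll, pitch, yaw] about the fixed x, y, z axes, in that order (R = Rz(yaw) Ry(pitch) Rx(roll)).
In Python, from bench import robot, grab_frame, camera_params, spotter gives the robot as it stands.
- The arm moves only by the shell command python3 -m creep 'ROWS' [FORCE]. ROWS is JSON, a list that holds one entry, the list of rows, each a list of 5 numbers: the closure, from 0 (fully open) to 1 (shut), then the shift along the world's x, y, z in m, then the turn about the world's z in degrees. A call has 1 to 10 rows; each row shifts and turns the commanded pose from where the row before left it; what a row does not reach is not made up. A row lasts 1/8 s, in which the tool goes at most 62.5 mm and 10.7 degrees, less where a joint would pass 70% of its speed; a pose out of reach is approached as far as the arm can. A call is refused whole if a number of a shift passes 0.0625 or a number of a turn 10.7, either way. A call with a gripper value outside its range is refused whole. The fingers move at their own pace and stop on an object; FORCE is the grip in N (left out, the last holds). Time passes only in rows, so rows that do not move let the fingers close. It gives the time, the measured TCP pose, the force, the opening and the grip force at its end, in the units of the state.
- robot.state(): the state, without advancing time (a new reading comes with each control period).
- grab_frame(name): name is "scene" or "top" or "wrist"; returns the picture (420x560x3 uint8, blue, green, red); there is no depth.
- camera_params(name): a dict with "intrinsics" (3x3 intrinsics, pixels), "R" (3x3) and "t" (3): a world point X has camera coordinates R X + t. Camera axes: x right, y down, z forward; pixel columns grow to the right and rows downward; lengths in m; the calibration is good to about 2 mm. A picture is of the moment at which its call begins: read the wrist's pose just before it. camera_params takes no time and is no camera call; for the wrist camera it gives the pose at the moment of the call.
- robot.job_done(): hands the job in; it is judged then, once.
Trained networks look in the newest picture that a camera, given by its name, has taken for a name from the list of things; names that differ only in an ending like _2 or _b are one class to them, and where a whole thing is asked for, a point or a joint stands for the part that bears it (a point fixed in the world has none). Each returns a list of dicts, best first, with "score" (0 to 1); they miss things now and then, are a little off and sometimes report something else, mostly with a low value. They report only what shows in the picture. A call takes as long as a camera call. They do not tell look-alikes from the thing itself.
- spotter.recognise(camera, thing): "xyz" ([x, y, z] in m, in the coordinates of the camera as it stood for that picture, good to about 4 mm: the middle of the surface that is visible of it).
- spotter.regions_of(camera, thing): "region" (420x560 bool, what is visible of it).
- spotter.spot_point(camera, thing): "xyz" ([x, y, z] in m, in the coordinates of the camera as it stood for that picture, good to about 4 mm: a listed point, or the origin of a listed thing).
The state is a dict: "time": time; "joint_positions": joint angles; "dq": joint speeds; "tau": joint torques, N m; "tcp_pos": TCP position; "tcp_rot": TCP orientation; "wrist_force": force on the tool from outside, world axes, zero at the start; "wrist_torque": the same for the moment, N m; "width": opening from 0.0 (shut) to 1.0 (fully open); "grip_force": force on a finger pad.
Only numpy, scipy, OpenCV 4.12 (cv2) and the standard library are available. Lean on these libraries where they do the work, as an engineer would, in place of code of your own. Each camera call takes 0.05 s, during which the arm holds its last target. There are 200 camera calls.

## Task

Lift the amber reagent bottle off its blue coaster and stand it on the small rimmed pan of the balance, centred so that its foot lies flat on the pan floor with no edge riding up on the rim, and let go of it. The load cell is delicate: set the bottle down softly, feel it into place with light pressure, never bear down hard on the pan, and leave the vial rack, the jar and the mouse where they are.

Things in the scene. Friction and masses are not known exactly. Their poses are not given: they have to be found in the camera images.
- bottle: amber glass bottle, upright, rigid, 114 mm tall, 0.28 to 0.54 kg, starts on the coaster. Origin: centre of its underside, z up. Flat round foot and body of 60 mm diameter up to 66 mm high, then shoulder and neck; black cylindrical cap, 38 mm diameter, 90 to 114 mm above the origin, fixed to the bottle: the place to grip, from above.
- balance: white bench balance, fixed. Housing 215 x 180 mm, top 52.5 mm above the bench, display towards its own -x. Origin: at bench level on the axis of the pan mount; the housing reaches 127.5 mm to -x, 87.5 mm to +x and 90 mm to each side of it. The steel pan stands above the housing.
- mount_axis (a point): point on the mount's axis, straight above the balance's origin, level with the top of the unloaded pan's rim (75 mm up). The round pan, 72 mm across, is mounted off-centre: its centre lies 6 mm from this point in a horizontal direction that is not measured and may be any; it is fixed during a run and does not give sideways.
- pan_level (a point): point on the same axis, level with the unloaded pan's flat floor (70 mm up), 5 mm below the rim's top. Inside the square-edged rim the pan is 64 mm wide: 2 mm play round the foot. The pan is sprung: after the first 0.5 N it sinks 1 mm per 2.5 N, with a hard stop 5 mm down at about 13 N. This point stays when the pan sinks. A bottle set down off-centre rides on the rim.
- coaster: flat round blue coaster, fixed, 96 mm diameter, 5 mm thick, origin at the centre of its underside on the bench. The bottle starts standing on it.
- rack: bystander: wooden rack 60 x 130 mm with small capped vials, 58 mm tall, loose, origin at the centre of its underside. To be left alone.
- jar: bystander: small closed jar, 52 mm diameter, 70 mm tall, loose, origin at the centre of its underside. To be left alone.
- mouse: bystander: black computer mouse, 105 x 60 mm, 28 mm tall, loose, origin at the centre of its underside. To be left alone.
Not all that is in view belongs to the job. There is more than one size of the coaster; the job needs the middle-sized.

How it is judged:
By the outcome, as a careful person would: the job done as asked, in the order asked, and still so for the second after the job is handed in, with the robot touching nothing.
It also fails if it takes over 72 s, if anything falls off the work surface, if the arm or the gripper's body presses on something with over 40 N, if the wrist force passes 120 N, or if a joint passes its speed limit or range.

## Working session

There is one attempt and no reset: what is moved stays moved. The work goes in short steps, Python scripts to look and compute and a shell command to move; the robot and the scene stay as the last step left them, time stands still between calls to the robot, and variables do not carry over. Pictures are saved under pics/ and viewed, at most 10 in all, crops included, and the job is handed in when it is done.

```bash
mkdir -p pics; cat > h.py <<'E'
import numpy as np, cv2
from bench import robot, grab_frame, camera_params, spotter
def world(cam,p,P=None):
    P=P or camera_params(cam); return np.array(P["R"]).T@(np.array(p)-np.array(P["t"]))
def proj(P,X):
    c=np.array(P["R"])@np.array(X)+np.array(P["t"]); u=np.array(P["intrinsics"])@c; return u[:2]/u[2]
def ray(P,uv,z):
    "intersect pixel ray with plane z"
    R=np.array(P["R"]);o=-R.T@np.array(P["t"]);d=R.T@np.linalg.inv(P["intrinsics"])@np.array([uv[0],uv[1],1.]);return o+d*(z-o[2])/d[2]
E
python3 - <<'E'
from h import *
np.set_printoptions(precision=4,suppress=True)
for c in("scene","top"):
    cv2.imwrite(f"pics/{c}0.png",grab_frame(c)); P=camera_params(c)
    print(c,"cam at",-np.array(P["R"]).T@np.array(P["t"]))
    for t in("bottle","balance","mount_axis","coaster","rack","jar","mouse"):
        for d in spotter.spot_point(c,t)[:4]:
            w=world(c,d["xyz"]);print(t,round(d["score"],2),w,proj(P,w).round())
s=robot.state();print(s["time"],s["tcp_pos"],s["tcp_rot"],s["wrist_force"])
E
```

```text
scene cam at [1.1151 0.2734 0.5945]
bottle 0.66 [0.5021 0.2485 0.0043] [384. 246.]
balance 0.59 [ 0.5116 -0.2527 -0.0021] [176. 188.]
mount_axis 0.63 [ 0.5133 -0.2528  0.0787] [170. 160.]
coaster 0.76 [0.6179 0.2815 0.0029] [388. 294.]
coaster 0.65 [0.3567 0.1547 0.0013] [358. 195.]
rack 0.8 [ 0.7532  0.0478 -0.002 ] [239. 308.]
jar 0.69 [ 0.621  -0.0011 -0.0009] [249. 249.]
jar 0.39 [ 0.7527  0.0492 -0.0013] [240. 308.]
mouse 0.6 [0.439  0.0058 0.0034] [287. 197.]
top cam at [0.5187 0.0406 0.8213]
bottle 0.74 [ 0.4994  0.2506 -0.0006] [163. 246.]
balance 0.89 [ 0.5095 -0.2531  0.0003] [402. 244.]
mount_axis 0.98 [ 0.5107 -0.2507  0.0771] [414. 244.]
coaster 0.96 [0.3643 0.1584 0.0028] [206. 313.]
coaster 0.89 [ 0.5062  0.252  -0.0019] [163. 243.]
coaster 0.59 [0.6177 0.279  0.0008] [151. 190.]
rack 0.96 [0.7585 0.0504 0.0058] [261. 126.]
rack 0.45 [ 0.6241  0.0094 -0.0002] [279. 189.]
jar 0.86 [0.622  0.0074 0.0024] [280. 190.]
mouse 0.91 [0.4433 0.0053 0.0026] [281. 274.]
0.8 [ 0.1485 -0.6071  0.3039] [ 3.1416 -0.      0.2398] [0.1787 0.6433 0.3145]
```

View pics/scene0.png

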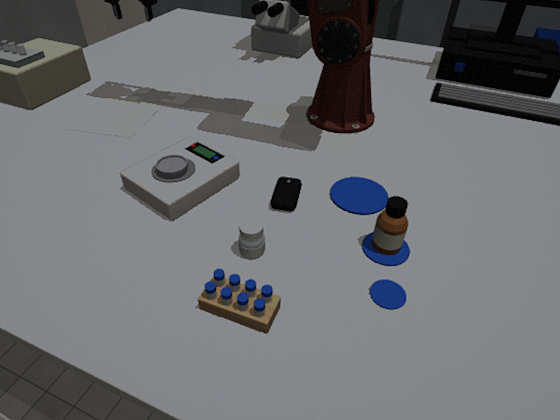

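View pics/top0.png

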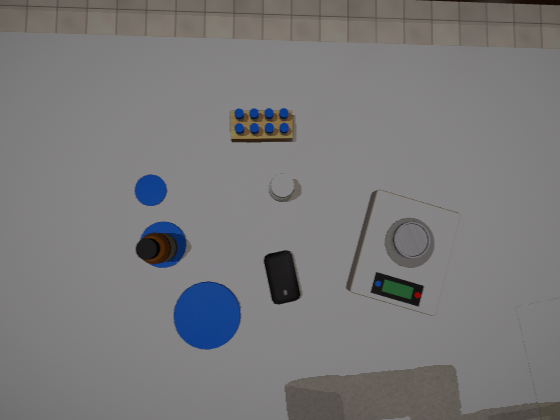

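Coaster candidates in the top view: small at (151,190), middle at (163,245) with the bottle on it, and large at (207,315). The middle one fits, because it is between the other two in size and carries the only bottle. I'll confirm that in an enlarged crop.

```bash
python3 - <<'E'
from h import *
a=cv2.imread("pics/top0.png"); f=lambda c:cv2.resize(c,(390,585),interpolation=cv2.INTER_CUBIC)
cv2.imwrite("pics/crop1.png",np.hstack([f(a[170:365,115:245]),cv2.resize(a[190:290,360:460],(400,585)[:1]+(585,))]))
E
python3 -m creep '[[[0,0.05,0.035,0,0],[0,0.05,0.04,0,0],[0,0.05,0.05,0.01,0],[0,0.05,0.05,0.01,0],[0,0.05,0.05,0,0],[0,0.05,0.05,0,0],[0,0.04,0.04,0,0],[0,0.02,0.035,0,0],[0,0,0,0,0],[0,0,0,0,0]]]' 30
```

```text
time: 2.05
tcp_pos: [0.483, -0.2825, 0.3215]
tcp_rot: [3.141, 0.0, 0.24]
wrist_force: [-0.7, -0.2, -0.2]
width: 1.003
grip_force: 0.0
```

View pics/crop1.png

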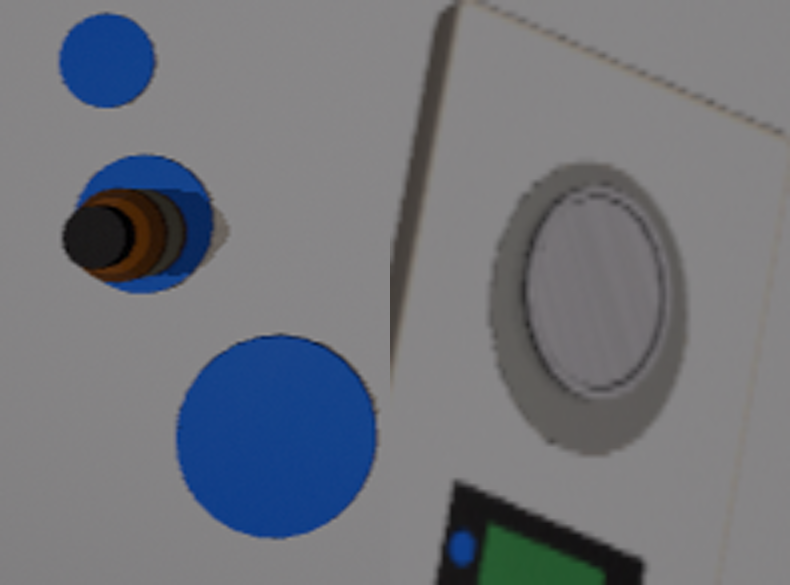

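The crop shows the bottle on the middle coaster (crop about (145,225)), with the smaller coaster at (107,60) and the larger at (277,437). The pan is the bright rimmed disc at crop (597,290), set off-centre on the grey disc. Next I'll look at the pan with the wrist camera.

```bash
python3 - <<'E'
from h import *
np.set_printoptions(precision=4,suppress=True)
P=camera_params("wrist"); im=grab_frame("wrist"); cv2.imwrite("pics/w1.png",im)
print("cam",-np.array(P["R"]).T@P["t"], np.array(P["intrinsics"])[0,0], "axis",np.array(P["R"])[2])
for t in("balance","mount_axis","pan_level"):
    for d in spotter.spot_point("wrist",t)[:2]:
        w=world("wrist",d["xyz"],P);print(t,round(d["score"],2),w,proj(P,w).round())
E
```

```text
cam [ 0.5541 -0.265   0.3912] 354.39591417392245 axis [-0.278  -0.0688 -0.9581]
balance 0.57 [ 0.512  -0.2477 -0.0024] [258. 142.]
mount_axis 0.77 [ 0.5128 -0.2485  0.074 ] [253. 150.]
mount_axis 0.32 [ 0.5128 -0.2488  0.0711] [254. 150.]
pan_level 0.79 [ 0.5153 -0.2475  0.0708] [253. 146.]
```

View pics/w1.png

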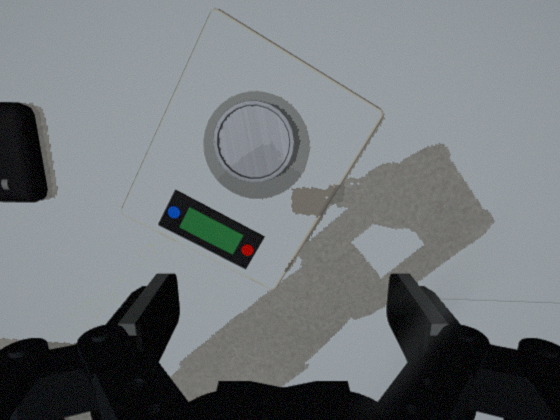

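The wrist view shows the pan disc at about (255,141) and the grey disc at about (257,145). I'll fit circles to both by image gradient in the wrist and top views.

```bash
cat >> h.py <<'E'
from scipy.optimize import minimize
def rect(im,P,c,z,half=0.07,s=0.00025):
    "orthorectified patch of plane z round c; row=x, col=y"
    n=int(2*half/s); g=np.arange(n)*s-half
    X=np.stack(np.meshgrid(c[0]+g,c[1]+g,indexing="ij"),-1); X=np.dstack([X,np.full((n,n),z)])
    C=X@np.array(P["R"]).T+np.array(P["t"]); u=C@np.array(P["intrinsics"]).T
    return cv2.remap(im,(u[...,0]/u[...,2]).astype(np.float32),(u[...,1]/u[...,2]).astype(np.float32),cv2.INTER_CUBIC),s,half
def circ(im,P,c,z,r0,r1,half=0.07):
    "centre and radii with the strongest signed/unsigned radial edge"
    a,s,h=rect(im,P,c,z,half); a=cv2.GaussianBlur(cv2.cvtColor(a,cv2.COLOR_BGR2GRAY).astype(np.float32),(0,0),3)
    th=np.linspace(0,2*np.pi,180,endpoint=False); out=[]
    for sg in(1,-1):
        def f(p):
            def smp(r):
                x=(c0[0]+0)*0+(p[0]+r*np.cos(th)+h)/s; y=(p[1]+r*np.sin(th)+h)/s
                return cv2.remap(a,y.astype(np.float32)[None],x.astype(np.float32)[None],cv2.INTER_LINEAR)[0]
            return -sg*np.median(smp(p[2]+.0008)-smp(p[2]-.0008))
        c0=c;best=None
        for r in np.arange(r0,r1,.001):
            for dx in np.arange(-.008,.0081,.002):
                for dy in np.arange(-.008,.0081,.002):
                    v=f((dx,dy,r))
                    if best is None or v<best[0]: best=(v,(dx,dy,r))
        m=minimize(f,best[1],method="Nelder-Mead",options=dict(initial_simplex=np.array([best[1]]*4)+np.vstack([np.zeros(3),np.eye(3)*.001])))
        out.append((sg,-m.fun,c[0]+m.x[0],c[1]+m.x[1],m.x[2]))
    return out
E
cat > m.py <<'E'
from h import *
import sys
Pw=camera_params("wrist");iw=grab_frame("wrist");Pt=camera_params("top");it=grab_frame("top")
for n,i,P in(("wrist",iw,Pw),("top",it,Pt)):
    for nm,z,a,b in(("rim",.075,.028,.04),("floor",.070,.028,.034),("disc",.0525,.042,.056)):
        for o in circ(i,P,(.512,-.250),z,a,b): print(n,nm,"%+d grad %.1f  c %.4f %.4f  r %.4f"%o)
E
time python3 m.py
```

```text
wrist rim +1 grad 27.5  c 0.5192 -0.2466  r 0.0325
wrist rim -1 grad 35.4  c 0.5201 -0.2498  r 0.0326
wrist floor +1 grad 27.7  c 0.5190 -0.2469  r 0.0330
wrist floor -1 grad 35.2  c 0.5197 -0.2495  r 0.0331
wrist disc +1 grad 27.0  c 0.5135 -0.2493  r 0.0501
wrist disc -1 grad 0.8  c 0.5162 -0.2515  r 0.0426
top rim +1 grad 15.5  c 0.5188 -0.2438  r 0.0359
top rim -1 grad 21.1  c 0.5188 -0.2436  r 0.0323
top floor +1 grad 15.8  c 0.5187 -0.2489  r 0.0333
top floor -1 grad 20.3  c 0.5196 -0.2455  r 0.0326
top disc +1 grad 22.0  c 0.5132 -0.2502  r 0.0503
top disc -1 grad 0.8  c 0.5102 -0.2454  r 0.0419
real	0m2.403s
user	0m1.932s
sys	0m0.192s
```

```bash
python3 -m creep '[[[0,-0.015,0.007,-0.05,0],[0,-0.015,0.007,-0.05,0],[0,-0.005,0.003,-0.02,0],[0,0,0,0,0],[0,0,0,0,0]]]'
sed -i 's/iw=grab_frame("wrist")/iw=grab_frame("wrist");cv2.imwrite("pics\/w2.png",iw);cv2.imwrite("pics\/r2.png",np.hstack([cv2.resize(rect(iw,Pw,(.515,-.25),.075,.06)[0],(400,400)),cv2.resize(rect(grab_frame("top"),camera_params("top"),(.515,-.25),.075,.06)[0],(400,400))]))/' m.py; python3 m.py
```

```text
time: 2.98
tcp_pos: [0.4491, -0.2663, 0.2029]
tcp_rot: [3.139, -0.002, 0.239]
wrist_force: [-0.6, -0.4, 0.0]
width: 1.002
grip_force: 0.0
wrist rim +1 grad 43.9  c 0.5195 -0.2468  r 0.0324
wrist rim -1 grad 37.7  c 0.5194 -0.2500  r 0.0323
wrist floor +1 grad 44.6  c 0.5194 -0.2467  r 0.0332
wrist floor -1 grad 37.6  c 0.5197 -0.2499  r 0.0333
wrist disc +1 grad 31.8  c 0.5139 -0.2496  r 0.0502
wrist disc -1 grad 0.8  c 0.5204 -0.2501  r 0.0414
top rim +1 grad 15.8  c 0.5188 -0.2438  r 0.0359
top rim -1 grad 21.7  c 0.5179 -0.2436  r 0.0323
top floor +1 grad 15.9  c 0.5187 -0.2489  r 0.0332
top floor -1 grad 22.4  c 0.5187 -0.2456  r 0.0326
top disc +1 grad 21.7  c 0.5131 -0.2502  r 0.0503
top disc -1 grad 1.2  c 0.5133 -0.2480  r 0.0452
```

View pics/r2.png

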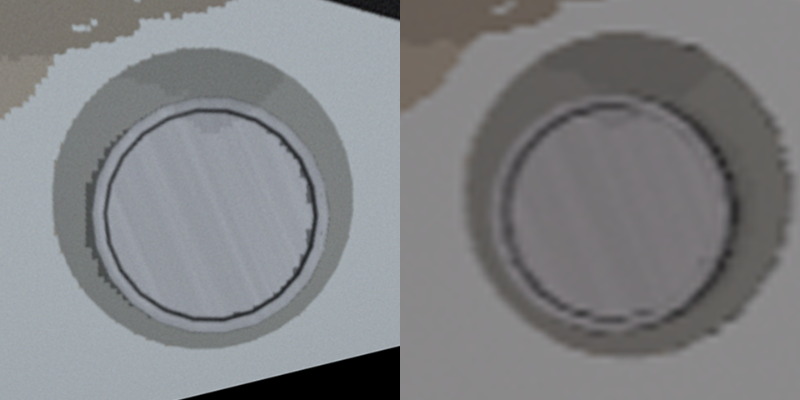

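In the rectified wrist patch (left), the rim's outer edge spans columns 94–328 and rows 97–332. That puts the pan centre at about (0.5194, −0.2467). The top view and the 6 mm offset from the disc's centre (0.5139, −0.2496) both agree. Next I'll view the bottle from the same relative geometry.

```bash
python3 -m creep '[[[0,0,0.055,0.02,0],[0,0,0.055,0.025,0],[0,0,0.055,0,0],[0,0,0.055,0,0],[0,-0.005,0.055,0,0],[0,-0.005,0.055,0,0],[0,-0.005,0.055,0,0],[0,-0.002,0.055,0,0],[0,0,0.057,0,0],[0,0,0,0,0]]]'
cat > b.py <<'E'
from h import *
import sys
s=robot.state();print(s["tcp_pos"],s["tcp_rot"])
P=camera_params("wrist");im=grab_frame("wrist");c=(.500,.250)
a=rect(im,P,c,.119,.05)[0];b=rect(im,P,c,.005,.06)[0]
cv2.imwrite("pics/r3.png",np.hstack([cv2.resize(x,(400,400)) for x in(a,b)]))
for nm,z,r0,r1 in(("captop",.119,.016,.022),("coaster",.005,.045,.051)):
    for o in circ(im,P,c,z,r0,r1): print(nm,"%+d grad %.1f  c %.4f %.4f  r %.4f"%o)
for d in spotter.spot_point("wrist","bottle")[:1]: print(d["score"],world("wrist",d["xyz"],P))
E
python3 b.py
```

```text
time: 4.38
tcp_pos: [0.4315, 0.2354, 0.248]
tcp_rot: [-3.14, -0.003, 0.246]
wrist_force: [0.3, -0.3, 0.5]
width: 1.001
grip_force: 0.0
[0.43147718 0.23544171 0.24797266] [-3.14038171 -0.00317999  0.24570543]
captop +1 grad 17.5  c 0.4957 0.2510  r 0.0210
captop -1 grad 7.7  c 0.4991 0.2512  r 0.0206
coaster +1 grad 58.4  c 0.5047 0.2517  r 0.0475
coaster -1 grad 0.1  c 0.4922 0.2501  r 0.0489
0.94 [0.49831165 0.24685243 0.00120748]
```

View pics/r3.png

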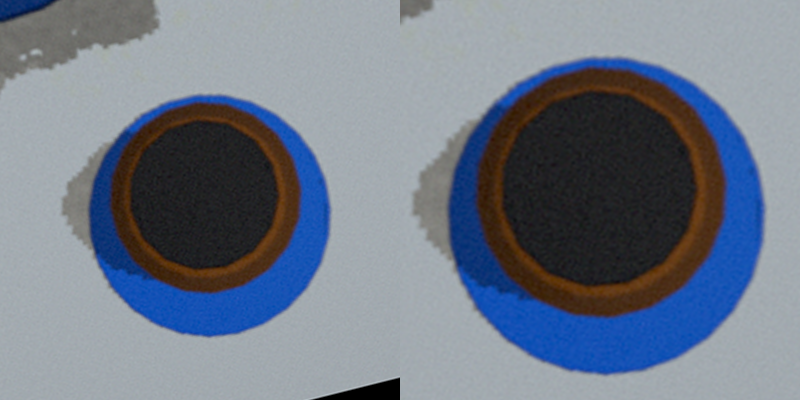

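Cap top at rectified (204,195), so its centre is (0.499, 0.251), with radius about 18.5 mm, which matches. The coaster measures 95 mm across, so it is the middle-sized one. I'll move over the cap and descend.

```bash
python3 -m creep '[[[0,0.035,0.008,0,0],[0,0.0325,0.0075,0,0],[0,0,0,0,0],[0,0,0,-0.04,0],[0,0,0,-0.035,0],[0,0,0,-0.01,0],[0,0,0,0,0],[0,0,0,0,0]]]' 40; python3 - <<'E'
from h import *
s=robot.state();print(s["time"],s["tcp_pos"],s["tcp_rot"])
E
```

```text
time: 5.48
tcp_pos: [0.4998, 0.2475, 0.1633]
tcp_rot: [-3.141, -0.003, 0.239]
wrist_force: [-0.3, 0.5, 0.3]
width: 0.998
grip_force: 0.0
5.475 [0.49984299 0.2474602  0.16333167] [-3.14125301 -0.00328945  0.23935664]
```

```bash
python3 -m creep '[[[0,-0.001,0.0035,0,0],[0.2,0,0,0,0],[0.4,0,0,0,0],[0.6,0,0,0,0],[0.8,0,0,0,0],[1,0,0,0,0],[1,0,0,0,0],[1,0,0,0,0],[1,0,0,0,0]]]' 40; cat > g.py <<'E'
from h import *
import sys
s=robot.state();print(s["time"],s["tcp_pos"],s["tcp_rot"],s["wrist_force"],s["width"],s["grip_force"])
z=float(sys.argv[1]);t=np.array(s["tcp_pos"])
P=camera_params("wrist");im=grab_frame("wrist");c=t[:2]
cv2.imwrite(sys.argv[2],np.hstack([cv2.resize(rect(im,P,c,z,.05)[0],(400,400)),cv2.resize(im,(533,400))]))
g=cv2.cvtColor(rect(im,P,c,z,.05)[0],cv2.COLOR_BGR2GRAY)
E
python3 g.py .119 pics/g1.png
```

```text
time: 6.6
tcp_pos: [0.4979, 0.251, 0.1617]
tcp_rot: [-3.141, -0.001, 0.24]
wrist_force: [-0.3, 1.2, 2.9]
width: 0.434
grip_force: 40.5
6.6 [0.49794097 0.25100789 0.16171743] [-3.14127828e+00 -7.42421936e-04  2.39733094e-01] [-0.27000101  1.19571098  2.91957788] 0.43379507899513425 40.4913729429245
```

View pics/g1.png

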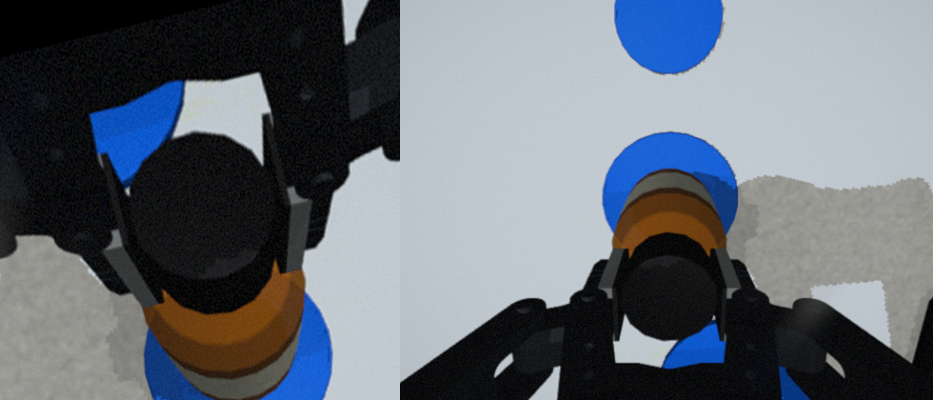

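The grip is good: opening 0.43, 40 N. The cap centre is at rectified (204,206), so the bottle sits about (+1.5, +1.0) mm from the TCP. The target TCP over the pan is then about (0.518, −0.2475). Next I'll lift and carry it.

```bash
python3 -m creep '[[[1,0,0,0.01,0],[1,0,0,0.02,0],[1,0,0,0.035,0],[1,0,0,0.035,0],[1,0,0,0.015,0],[1,0,-0.02,0,0],[1,0,-0.04,0,0],[1,0.005,-0.05,0,0],[1,0.005,-0.05,0,0],[1,0.005,-0.05,0,0]]]' 50
python3 -m creep '[[[1,0.005,-0.05,0,0],[1,0,-0.05,0,0],[1,0,-0.05,0,0],[1,0,-0.05,0,0],[1,0,-0.04,0,0],[1,0,-0.03,0,0],[1,0,-0.0185,0,0],[1,0,0,0,0],[1,0,0,0,0],[1,0,0,0,0]]]'
```

```text
time: 7.9
tcp_pos: [0.5107, 0.0383, 0.2737]
tcp_rot: [-3.141, 0.005, 0.24]
wrist_force: [-0.2, -1.6, -2.7]
width: 0.43
grip_force: 50.7
time: 9.15
tcp_pos: [0.5177, -0.2464, 0.2762]
tcp_rot: [-3.141, 0.0, 0.241]
wrist_force: [0.4, -0.4, -3.0]
width: 0.428
grip_force: 50.8
```

```bash
python3 -m creep '[[[1,0.0003,-0.001,-0.015,0],[1,0,0,-0.013,0],[1,0,0,-0.006,0],[1,0,0,0,0],[1,0,0,0,0],[1,0,0,0,0]]]'
python3 - <<'E'
from h import *
np.set_printoptions(precision=4,suppress=True)
S=[]
for i in range(4):
    a=grab_frame("wrist"); s=robot.state(); S.append(np.r_[s["tcp_pos"],s["tcp_rot"][2],s["wrist_force"]])
print(np.mean(S,0),np.std(S,0))
P=camera_params("wrist");t=grab_frame("top");sc=grab_frame("scene")
u=proj(camera_params("scene"),(.515,-.25,.08)).astype(int);print(u)
x=sc[u[1]-75:u[1]+45,u[0]-60:u[0]+60]
cv2.imwrite("pics/c1.png",np.hstack([cv2.resize(a,(400,300)),cv2.resize(x,(300,300),interpolation=cv2.INTER_CUBIC)]))
E
```

```text
time: 9.9
tcp_pos: [0.5183, -0.249, 0.2431]
tcp_rot: [3.141, -0.001, 0.24]
wrist_force: [0.3, 0.2, -2.8]
width: 0.427
grip_force: 50.9
[ 0.5182 -0.2488  0.2429  0.2398  0.1916  0.1675 -3.3495] [0.0001 0.     0.0001 0.     0.3207 0.3565 0.4719]
[170 160]
```

View pics/c1.png

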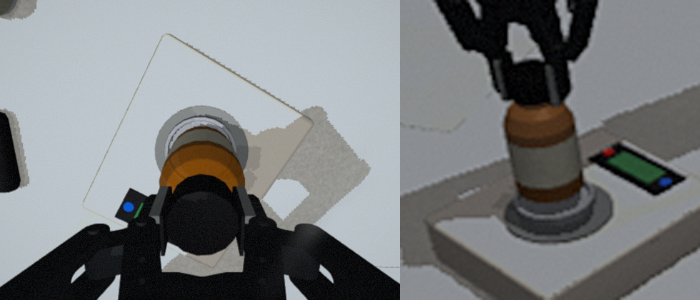

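The bottle hangs straight over the pan, at wrist pixel (203,155), with the rim crescent showing behind it. I'll correct y by +1.3 mm and lower it slowly.

```bash
python3 -m creep '[[[1,0,0.0013,-0.004,0],[1,0,0,-0.003,0],[1,0,0,-0.002,0],[1,0,0,0,0],[1,0,0,0,0],[1,0,0,-0.001,0],[1,0,0,-0.001,0],[1,0,0,0,0],[1,0,0,0,0]]]'
```

```text
time: 11.32
tcp_pos: [0.518, -0.2474, 0.2314]
tcp_rot: [-3.142, 0.0, 0.24]
wrist_force: [0.4, -0.2, -3.3]
width: 0.428
grip_force: 50.9
```

```bash
python3 -m creep '[[[1,0,0,-0.001,0],[1,0,0,0,0],[1,0,0,-0.001,0],[1,0,0,0,0],[1,0,0,0,0]]]'; python3 -m creep '[[[1,0,0,-0.001,0],[1,0,0,0,0],[1,0,0,0,0]]]'
```

```text
time: 11.95
tcp_pos: [0.518, -0.2474, 0.2294]
tcp_rot: [-3.142, 0.0, 0.24]
wrist_force: [-0.3, 0.6, -3.4]
width: 0.434
grip_force: 50.9
time: 12.32
tcp_pos: [0.518, -0.2474, 0.2284]
tcp_rot: [-3.142, -0.0, 0.24]
wrist_force: [-0.1, -0.3, -2.8]
width: 0.428
grip_force: 50.9
```

The base is about 3 mm below the rim level with no added force, so the foot is inside the rim. I'll continue down to the floor.

```bash
python3 -m creep '[[[1,0,0,-0.001,0],[1,0,0,0,0],[1,0,0,0,0]]]'; python3 -m creep '[[[1,0,0,-0.001,0],[1,0,0,0,0],[1,0,0,0,0]]]'
```

```text
time: 12.7
tcp_pos: [0.518, -0.2474, 0.2274]
tcp_rot: [-3.142, 0.0, 0.24]
wrist_force: [-0.8, -0.2, -3.0]
width: 0.432
grip_force: 50.9
time: 13.08
tcp_pos: [0.5181, -0.2474, 0.2266]
tcp_rot: [3.141, -0.0, 0.24]
wrist_force: [-0.5, -0.0, -1.9]
width: 0.429
grip_force: 50.9
```

Contact came at TCP z ≈ 0.2267, exactly where the flat floor was expected. I'll ease down until the pan carries the bottle's weight.

```bash
python3 -m creep '[[[1,0,0,-0.0005,0],[1,0,0,0,0],[1,0,0,0,0]]]'; python3 -m creep '[[[1,0,0,-0.0005,0],[1,0,0,0,0],[1,0,0,0,0]]]'; python3 - <<'E'
from h import *
f=[]
for i in range(4): grab_frame("wrist");s=robot.state();f.append(np.r_[s["wrist_force"],s["wrist_torque"]])
print(np.mean(f,0).round(2),s["tcp_pos"])
E
```

```text
time: 13.45
tcp_pos: [0.5181, -0.2474, 0.2261]
tcp_rot: [3.141, -0.0, 0.24]
wrist_force: [-0.7, 0.1, -0.8]
width: 0.43
grip_force: 50.9
time: 13.82
tcp_pos: [0.5181, -0.2475, 0.2257]
tcp_rot: [3.141, -0.0, 0.24]
wrist_force: [-0.2, 0.5, -0.3]
width: 0.433
grip_force: 51.0
[ 0.04  0.01  0.43  0.03  0.02 -0.03] [ 0.518095   -0.24744509  0.22557739]
```

The pan now carries the full weight, with nearly zero net force at the wrist. I'll release gradually.

```bash
python3 -m creep '[[[0.55,0,0,0,0],[0.5,0,0,0,0],[0.4,0,0,0,0],[0.3,0,0,0,0],[0.2,0,0,0,0],[0,0,0,0,0],[0,0,0,0,0],[0,0,0,0,0]]]' 20; python3 -m creep '[[[0,0,0,0.01,0],[0,0,0,0.03,0],[0,0,0,0.04,0],[0,-0.03,-0.008,0.02,0],[0,-0.04,-0.008,0,0],[0,0,0,0,0],[0,0,0,0,0],[0,0,0,0,0]]]'
python3 - <<'E'
from h import *
s=robot.state();print(s["tcp_pos"])
P=camera_params("wrist");a=grab_frame("wrist");sc=grab_frame("scene")
b=rect(a,P,(.519,-.247),.184-.001,.05)[0]
x=sc[85:205,110:230]
for o in circ(a,P,(.519,-.247),.183,.016,.022): print("cap %+d grad %.1f  c %.4f %.4f  r %.4f"%o)
for o in circ(a,P,(.519,-.247),.135,.026,.034): print("shoulder %+d grad %.1f  c %.4f %.4f  r %.4f"%o)
cv2.imwrite("pics/d1.png",np.hstack([cv2.resize(b,(400,400)),cv2.resize(x,(400,400),interpolation=cv2.INTER_CUBIC)]))
for c in("top",):
    grab_frame(c)
    for t in("rack","jar","mouse"):
        d=spotter.spot_point(c,t)[0];print(t,world(c,d["xyz"]).round(3))
E
```

```text
time: 15.02
tcp_pos: [0.518, -0.2474, 0.2254]
tcp_rot: [-3.142, 0.0, 0.24]
wrist_force: [-0.3, 0.2, -0.7]
width: 1.001
grip_force: 0.0
time: 16.02
tcp_pos: [0.4487, -0.2633, 0.3255]
tcp_rot: [3.142, -0.0, 0.24]
wrist_force: [-0.3, 0.2, -0.2]
width: 1.002
grip_force: 0.0
[ 0.44869174 -0.26325722  0.32548858]
cap +1 grad 24.4  c 0.5161 -0.2484  r 0.0216
cap -1 grad 9.1  c 0.5191 -0.2471  r 0.0205
shoulder +1 grad 42.4  c 0.5191 -0.2472  r 0.0296
shoulder -1 grad 11.4  c 0.5191 -0.2472  r 0.0250
rack [0.757 0.05  0.005]
jar [ 0.624  0.008 -0.   ]
mouse [ 0.448  0.005 -0.001]
```

View pics/d1.png

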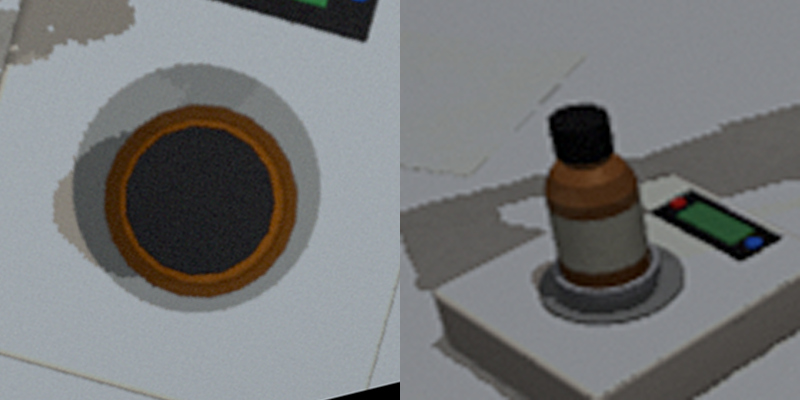

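The cap (rectified (200,199)) and the shoulder are concentric at (0.5191, −0.2472), so the bottle is upright and within 1 mm of the pan centre. The bystanders have not moved and the gripper is clear.

```bash
python3 -c "
from bench import robot
print(robot.job_done())"
```

```text
the job is handed in; nothing more can be done
None
```

The bottle stands upright on the balance pan, within about 1 mm of centre with its foot on the pan floor; it was set down softly and released with the rack, jar and mouse left in place, and the job is handed in at about 16 s.

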